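# Slide the cover plate out over the edge of the granite

## Robot

A 6-joint arm with a two-finger parallel gripper is mounted at the origin on the work surface. World frame = base frame: x ahead of the robot, y to its left, z up, the work surface at z = 0. Lengths are in m, angles in rad, forces in N, time in s.
With the tool pointing down it reaches from about 0.225 to 0.875 m from the base axis. Payload 3.4 kg.
Tool frame: the origin (TCP) lies on the centre line of the jaws, within the pads' length; the fingertips stand 19 mm ahead of it and the grasp point (between the pads) is the TCP; z points along the fingers, y is the direction in which the jaws open and shut (so a half turn about z gives the same grasp; the last joint's range is limited). The gripper opens to 85 mm and grips with 20 to 120 N. Pads are 22 mm wide; open, the fingers measure 114 mm over their backs; the gripper's body (76 mm by 85 mm) begins 54 mm behind the grasp point. The pads swing forward as they close: fully open they stand 13 mm farther back than shut.
Start: joints at [-1.469, 0.276, 1.505, -0, 1.361, -0.121], TCP at [0.127, -0.561, 0.223] pointing down, gripper open.
Joint ranges: [-2.89, 2.89], [-0.75, 2.08], [0.22, 2.7], [-1.18, 4.32], [0.11, 2.71], [-2.7, 2.7]. Speed limits (rad/s): [2.57, 2.57, 3.14, 3.14, 3.14, 3.14].

## Interface

Orientations are given as a unit quaternion [w, x, y, z].
In Python, from rig import monitor, eyes, manip, models gives the robot as it stands.
- The arm moves only by the tool send_rows, never from a script. Its argument "deltas" is a list of rows, each an object with "dp": the shift along the world's x, y, z each as a share of 0.12 m, from -1 to 1, a list of three; "rotation": the turn, a rotation vector about the world's x, y, z each as a share of 0.5 rad, from -1 to 1, a list of three. In form: [{"dp": [dx, dy, dz], "rotation": [rx, ry, rz]}, ...]. A call has 1 to 12 rows; each row is the pose to reach, as a shift and turn from the pose commanded when the call began; what a row does not reach only later rows make up. A row lasts 1/12 s, in which the tool goes at most 41.7 mm and 7.16 degrees, less where a joint would pass 70% of its speed; a pose out of reach is approached as far as the arm can. A call with a number of a shift or a turn outside -1 to 1 is refused whole. A call with a gripper value outside its range is refused whole. "fingers" is the closure, from -1 (fully open) to 1 (shut), set as the call begins (left out, the last holds). The fingers move at their own pace and stop on an object; "grip_force" is the grip in N (left out, the last holds). Time passes only in rows, so rows that repeat a pose let the fingers close. It gives the time, the measured TCP pose, the force and the opening at its end, in the units of the state.
- monitor.get_state(): the state, without advancing time (a new reading comes with each control period).
- eyes.get_image(name): name is "side" or "top"; returns a dict with "color" (384x512x3 uint8, red, green, blue), "depth" (384x512 float32, m along the optical axis (not along the pixel's ray), 0 where there is no reading), "mtx" (3x3 intrinsics, pixels), "k1" (the pictures are not rectified: a ray, as slopes to the right and down, at radius r is drawn at 1 + k1 r^2 times it, then the intrinsics apply), "rvec" (rotation vector, rad) and "tvec" (3), from world to camera coordinates, as OpenCV has them. Camera axes: x right, y down, z forward; pixel columns grow to the right and rows downward; lengths in m; the calibration is good to about 2 mm. A picture is of the moment at which its call begins.
- manip.sign_off(): hands the job in, once; it reports no verdict.
Trained networks look in a picture, given as the dict that the camera call returned (one of the last four; its "shot" number tells which), for a name from the list of things; names that differ only in an ending like _2 or _b are one class to them, and where a whole thing is asked for, a point or a joint stands for the part that bears it (a point fixed in the world has none). Each returns a list of dicts, best first, with "score" (0 to 1); they miss things now and then, are a little off and sometimes report something else, mostly with a low value. They report only what shows in the picture. A call takes as long as a camera call. They do not tell look-alikes from the thing itself.
- models.find_in(name, picture): "box" ([left, top, right, bottom] in pixels, round what is visible of it).
The state is a dict: "clock": time; "qpos": joint angles; "qd": joint speeds; "effort": joint torques, N m; "position": TCP position; "ee_rot": TCP orientation; "contact_force": force on the tool from outside, world axes, zero at the start; "moment": the same for the moment, N m; "width": finger opening in m.
Only numpy, scipy, OpenCV 4.12 (cv2) and the standard library are available. Lean on these libraries where they do the work, as an engineer would, in place of code of your own. Each camera call takes 0.05 s, during which the arm holds its last target.

## Task

The aluminium cover plate has been checked for flatness and lies flat on the granite surface plate, where no hand can get under it. With the fingertips, push it along the granite until it sticks out about 30 mm over the granite's long edge on the side away from the robot, square with that edge, and leave it lying there so that the next person can take hold of it from below. Only push it: never lift, tip or drop it, and leave the dial gauge stand, the steel block, the brake unit and the screwdriver where they are.

Things in the scene. Friction and masses are not known exactly. Their poses are not given: they have to be found in the camera images.
- granite: Dark granite surface plate, fixed, 250 (its x) x 400 (its y) x 50 mm on 12 mm rubber feet. Origin: centre of its footprint on the bench; its flat polished top lies 62 mm above the origin. Its x axis points away from the robot, give or take 20 degrees, across the far long edge.
- granite_edge (a point): The middle of the granite's far long top edge, 125 mm along the granite's x from its centre and 62 mm up; axes as the granite's: x outward over the edge, y along the edge.
- cover: Bare aluminium cover plate, loose, flat, 90 (its x) x 120 (its y) x 6 mm, about 0.18 kg, with a 6.5 mm screw hole in each corner (hole centres 10 mm from the edges). It lies flat on the granite, turned by up to 17 degrees from square, its far edge inside the granite's edge. Origin: centre of its underside; z up. It slides with dry friction and stops when it is no longer pushed.
- cover_front (a point): The middle of the cover plate's far 120 mm edge, 45 mm along the plate's x from its centre, at half its thickness. The overhang is this point's x in the granite_edge frame (negative while it is still over the granite).
- gauge_stand: Dial gauge on a magnetic stand, loose but heavy (1.2 kg), standing near one end of the granite: base 60 (x) x 50 (y) x 55 mm, a 12 mm column and an arm along its +x carrying the dial 172 mm up (dial 54 mm across, reaching 70 mm out in x); 220 mm high. Origin: centre of the base's underside. Not to be disturbed.
- setup_block: Ground steel set-up block with holes, loose, 76 (x) x 51 (y) x 25.5 mm, lying near the other end of the granite. Origin: centre of its underside. Not to be disturbed.
- brake_unit: Brake hydraulic unit, loose, standing on the bench to one side of the granite: aluminium block 75 (x) x 100 (y) x 36 mm with a black pump motor 72 mm across on top, 98 mm high in all. Origin: centre of its underside. Not to be disturbed.
- screwdriver: Screwdriver with a black and blue grip (26 mm thick), loose, lying on the bench at the other side of the granite, along its x axis, tip to +x: from 112 mm behind to 92 mm ahead of its origin. Origin on the bench under the shank's root. Not to be disturbed.
Things that resemble listed ones, but are neither listed nor needed, are in the scene too. There is more than one size of the cover; the job needs the middle-sized.

How it is judged:
At the end, for the whole second after the job is handed in: The cover plate lies flat and at rest on the granite, the middle of its far edge 22 to 38 mm out over the granite's far long edge, square with that edge within 0.10 rad; the gauge stand, block, brake unit and screwdriver are within 10 mm of where they stood (x of cover_front in the frame of granite_edge between 0.022 and 0.038 m and angle between the x axis of cover and the x axis of granite, either way round below 0.1 rad and z of cover in the frame of granite between 0.059 and 0.065 m and angle between cover's own z axis and vertical below 0.03 rad and linear speed of cover below 0.005 m/s and distance of each of gauge_stand, setup_block, brake_unit, screwdriver from where it was at the start of the episode below 0.01 m); the robot touches nothing.
It fails at once if the cover plate is lifted, tipped or dropped: its centre more than 8 mm above or below where it lay on the granite, or tilted by more than 0.12 rad (z of cover in the frame of granite above 0.07 m or z of cover in the frame of granite below 0.054 m or angle between cover's own z axis and vertical above 0.12 rad).
It fails at once if the gauge stand, block, brake unit or screwdriver is moved by more than 10 mm or tipped (distance of any of gauge_stand, setup_block, brake_unit, screwdriver from where it was at the start of the episode above 0.01 m or angle between any of gauge_stand, setup_block, brake_unit's own z axis and vertical above 0.15 rad).
It also fails if it takes over 48 s, if anything falls off the work surface, if the arm or the gripper's body presses on something with over 40 N, if the wrist force passes 120 N, or if a joint passes its speed limit or range.

## Working session

There is one attempt and no reset: what is moved stays moved. The work goes in short steps, Python scripts to look and compute and a tool call to move; the robot and the scene stay as the last step left them, time stands still between calls to the robot, and variables do not carry over. Pictures are saved under pics/ and viewed, and the job is handed in when it is done.

Besides the shell and the picture viewer there is one more tool, called after ">>>" as name(argument=value, ...), one argument or row to a line, values as JSON. send_rows: Moves the arm, as the interface text tells. Its arguments: {"type":"object","properties":{"deltas":{"type":"array","items":{"type":"object","properties":{"dp":{"type":"array","items":{"type":"number"}},"rotation":{"type":"array","items":{"type":"number"}}}}},"fingers":{"type":"number"},"grip_force":{"type":"number"}},"required":["deltas"]}

```bash
mkdir -p pics; ls
cat > h.py <<'E'
import numpy as np, cv2, pickle
from rig import monitor, eyes, manip, models
def ray(im,u,v):
    K=im["mtx"]; x=(u-K[0][2])/K[0][0]; y=(v-K[1][2])/K[1][1]
    xd,yd=x,y
    for _ in range(20):
        r2=x*x+y*y; x=xd/(1+im["k1"]*r2); y=yd/(1+im["k1"]*r2)
    return np.array([x,y,np.ones_like(x)])
def pt_z(im,u,v,z):
    R=cv2.Rodrigues(np.array(im["rvec"],float))[0]; t=np.array(im["tvec"],float).ravel()
    d=R.T@ray(im,np.float64(u),np.float64(v)); o=-R.T@t
    return o+d*(z-o[2])/d[2]
def cloud(im):
    H,W=im["depth"].shape; vv,uu=np.mgrid[:H,:W].astype(float)
    r=ray(im,uu.ravel(),vv.ravel())*im["depth"].ravel()
    R=cv2.Rodrigues(np.array(im["rvec"],float))[0]; t=np.array(im["tvec"],float).reshape(3,1)
    return (R.T@(r-t)).T.reshape(H,W,3)
def proj(im,P):
    R=cv2.Rodrigues(np.array(im["rvec"],float))[0]; t=np.array(im["tvec"],float).ravel()
    c=R@np.array(P,float)+t; x,y=c[0]/c[2],c[1]/c[2]; s=1+im["k1"]*(x*x+y*y)
    K=im["mtx"]; return K[0][0]*x*s+K[0][2],K[1][1]*y*s+K[1][2]
def save(im,n,s=1.5):
    cv2.imwrite("pics/"+n,cv2.resize(im["color"][:,:,::-1],None,fx=s,fy=s,interpolation=cv2.INTER_CUBIC))
E
python3 - <<'E'
from h import *
s=monitor.get_state(); print(s)
for n in("top","side"):
    im=eyes.get_image(n); pickle.dump(im,open(n+"0.pkl","wb")); save(im,n+"0.png")
    print(n,im["mtx"],im["k1"],im["rvec"],im["tvec"])
    for k in("granite","cover","gauge_stand","setup_block","brake_unit","screwdriver"):
        print(k,[(np.round(d["box"]),round(d["score"],2)) for d in models.find_in(k,im)][:4])
E
```

```text
pics
{'clock': 0.0, 'qpos': array([-1.46903237e+00,  2.76613080e-01,  1.50615108e+00,  2.21976795e-06,
        1.36073451e+00, -1.20980103e-01]), 'qd': array([-0.0006754 , -0.00052529,  0.00028184, -0.00028469,  0.00173895,
       -0.00050677]), 'effort': array([ 4.50601483e-04, -4.16777050e+01, -2.45804822e+01, -6.64750951e-05,
        1.09242741e-02,  5.06658310e-06]), 'position': array([ 0.1269703 , -0.56022742,  0.22202229]), 'ee_rot': array([-9.52952207e-04,  9.93804118e-01,  1.11141653e-01,  1.02416318e-05]), 'contact_force': array([ 0.58530237,  0.58993227, -1.01324051]), 'moment': array([ 0.02765628, -0.01619904,  0.01889591]), 'width': 0.08548713177494083}
top [[485.97863216   0.         256.03731576]
 [  0.         485.97863216 193.89383712]
 [  0.           0.           1.        ]] -0.19271915260622288 [ 2.12800587 -2.15520242  0.1696448 ] [-0.00405002  0.56887415  1.69347331]
granite [(array([192., 146., 312., 242.]), 0.77), (array([234., 173., 274., 198.]), 0.42)]
cover [(array([237., 174., 272., 201.]), 0.81), (array([327., 174., 355., 193.]), 0.73), (array([136., 128.
[... 238 characters left out ...]
array([370., 229., 382., 262.]), 0.82)]
side [[359.26002713   0.         257.17860347]
 [  0.         359.26002713 195.91652075]
 [  0.           0.           1.        ]] -0.07524791557730579 [-0.01003739 -2.96397702  1.00293387] [0.54628447 0.02011815 1.19754142]
granite [(array([205., 146., 311., 265.]), 0.87)]
cover [(array([153., 288., 217., 342.]), 0.92), (array([227., 178., 259., 209.]), 0.63), (array([234., 127., 250., 144.]), 0.45)]
gauge_stand [(array([222., 103., 259., 162.]), 0.8), (array([202., 146., 309., 264.]), 0.46)]
setup_block [(array([245., 226., 277., 247.]), 0.72)]
brake_unit [(array([282., 305., 326., 355.]), 0.94)]
screwdriver [(array([277., 109., 311., 119.]), 0.74)]
```

Run:
```python
from h import *
im=pickle.load(open("top0.pkl","rb")); c=im["color"][:,:,::-1]
cv2.imwrite("pics/topc.png",cv2.resize(c[130:260,180:325],None,fx=5,fy=4.6,interpolation=cv2.INTER_CUBIC)[:600])
```

```text
(no output)
```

View pics/top0.png

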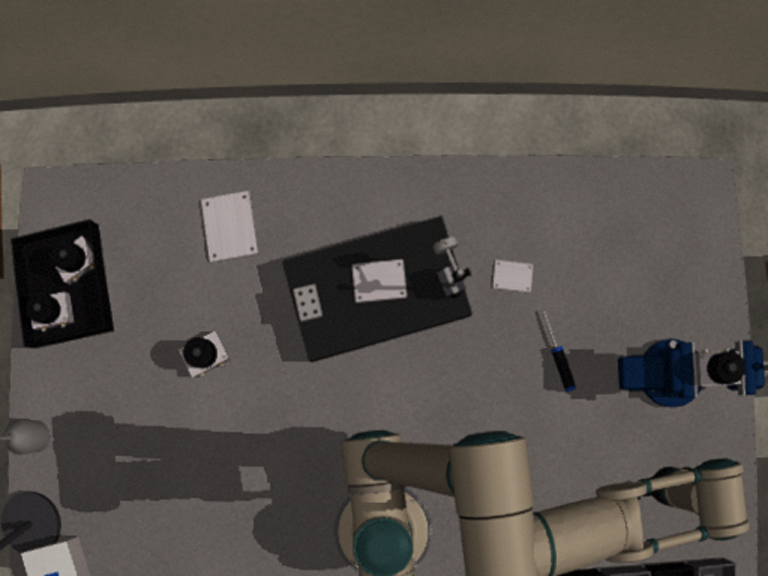

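View pics/side0.png

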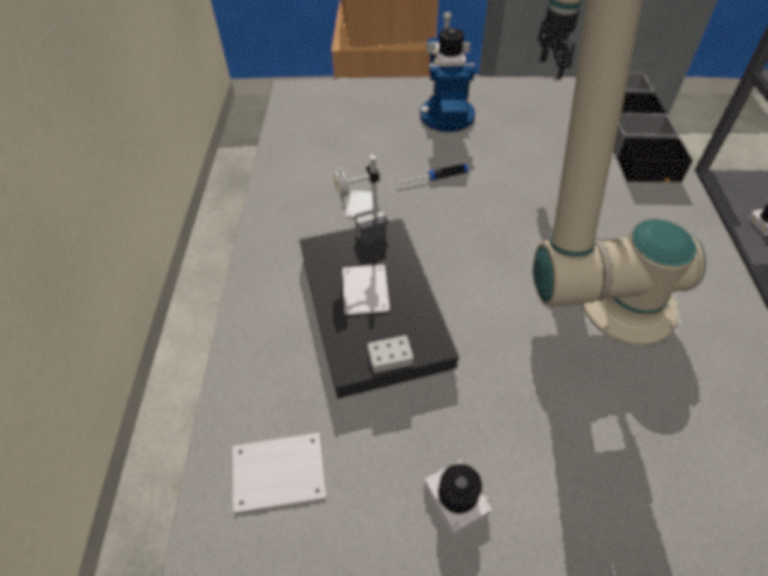

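View pics/topc.png

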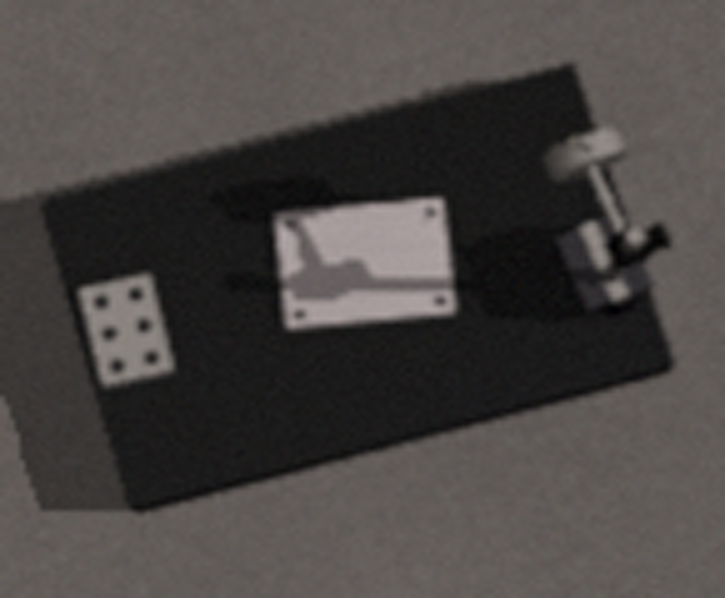

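The top view shows the granite with its corners at about (189,174), (295,144), (314,210) and (208,240). The middle plate lies on it at about (253,187), with the block on the left at (205,200) and the gauge stand on the right at (303,180). The other two plates, one bigger and one smaller, lie on the bench. Next I'll fit the poses.

```bash
cat >> h.py <<'E'
def granite_fit(im):
    P=cloud(im); z=P[...,2]
    m=(z>0.045)&(z<0.078)&(np.abs(P[...,0]-0.52)<0.25)&(np.abs(P[...,1])<0.32)&(im["depth"]>0)
    return P,m
def fitrect(xy,L,W,g):
    # g: cx,cy,th ; maximise IoU-like: all points density via minAreaRect
    return cv2.minAreaRect(xy.astype(np.float32)*1000)
def cover_mask(im,boxz=0.068,g=(0.55,0.0)):
    c=im["color"].astype(int)
    H,W=c.shape[:2]; vv,uu=np.mgrid[:H,:W].astype(float)
    X=pt_z_grid(im,uu,vv,boxz)
    return c,X
def pt_z_grid(im,uu,vv,z):
    R=cv2.Rodrigues(np.array(im["rvec"],float))[0]; t=np.array(im["tvec"],float).ravel()
    d=(R.T@ray(im,uu.ravel(),vv.ravel())); o=-R.T@t
    X=o[:,None]+d*((z-o[2])/d[2]); return X.T.reshape(uu.shape+(3,))
E
python3 - <<'E'
from h import *
for n in("top","side"):
    im=pickle.load(open(n+"0.pkl","rb"))
    P,m=granite_fit(im); n_,lab,st,_=cv2.connectedComponentsWithStats(m.astype(np.uint8),connectivity=4)
    k=1+np.argmax(st[1:,4]); q=P[lab==k]
    print(n,"granite n",len(q),"zmed",np.median(q[:,2]),fitrect(q[:,:2],0,0,0))
    c=im["color"].astype(int)
    # rect in colour: cover pixels
    for d in models.find_in("cover",im) if 0 else []: pass
    print(np.round(P[187,253],3) if n=="top" else np.round(P[193,243],3))
# by-eye corners from the top crop
im=pickle.load(open("top0.pkl","rb"))
f=lambda x,y:((x+.5)/5+180-.5,(y+.5)/4.6+130-.5)
G=[pt_z(im,*f(*p),0.062)[:2] for p in((45,203),(573,65),(671,368),(140,509))]
C=[pt_z(im,*f(*p),0.068)[:2] for p in((275,212),(443,197),(456,313),(286,330))]
for A in(G,C):
    A=np.array(A);print(np.round(A,4).tolist(),"c",A.mean(0).round(4),"sides",[round(float(np.linalg.norm(A[i]-A[i-1])),4) for i in range(4)],
     "ang of y-sides",[round(float(np.arctan2(*(A[i]-A[j])[::-1])),3) for i,j in((0,1),(3,2))],"x-sides",[round(float(np.arctan2(*(A[i]-A[j])[::-1])),3) for i,j in((0,3),(1,2))])
E
```

```text
top granite n 7010 zmed 0.061873125576350656 ((577.6161499023438, 8.653121948242188), (252.40696716308594, 397.58746337890625), 15.63683032989502)
[ 0.591 -0.001  0.063]
side granite n 7466 zmed 0.06242187682022458 ((574.7865600585938, 7.653564453125), (250.80764770507812, 405.9501037597656), 15.212170600891113)
[0.591 0.007 0.068]
[[0.642, 0.229], [0.7475, -0.1513], [0.5073, -0.2145], [0.4039, 0.1604]] c [0.5752 0.0059] sides [0.2478, 0.3947, 0.2484, 0.3889] ang of y-sides [1.841, 1.84] x-sides [0.281, 0.257]
[[0.6314, 0.0641], [0.6417, -0.0554], [0.551, -0.063], [0.5394, 0.0568]] c [0.5909 0.0006] sides [0.0923, 0.1199, 0.091, 0.1204] ang of y-sides [1.657, 1.668] x-sides [0.078, 0.084]
```

>>> send_rows(
  deltas=[
    {"dp": [0.1,0.3,0.5],"rotation": [0,0,0]},
    {"dp": [0.33,1,1],"rotation": [0,0,0]},
    {"dp": [0.33,1,1],"rotation": [0,0,0]},
    {"dp": [0.33,1,1],"rotation": [0,0,0]},
    {"dp": [0.33,1,1],"rotation": [0,0,0]},
    {"dp": [0.33,1,1],"rotation": [0,0,0.094]},
    {"dp": [0.33,1,1],"rotation": [0,0,0.094]},
  ],
  fingers=-0.4,
)

```text
clock: 1.28
position: [0.1669, -0.4407, 0.3439]
ee_rot: [0.001, 0.991, 0.135, 0.0]
contact_force: [-0.1, 0.5, -0.4]
width: 0.0598
```

>>> send_rows(
  deltas=[
    {"dp": [0.67,1,0]},
    {"dp": [0.67,1,0]},
    {"dp": [0.67,1,0]},
    {"dp": [0.67,1,0]},
    {"dp": [0.67,1,0]},
    {"dp": [0.67,1,0]},
  ],
)

```text
validation failed for argument at $.de...
```

>>> send_rows(
  deltas=[
    {"dp": [0.7,1,0]},
    {"dp": [0.7,1,0]},
    {"dp": [0.7,1,0]},
    {"dp": [0.7,1,0]},
    {"dp": [0.7,1,0]},
    {"dp": [0.7,1,0]},
  ],
)

```text
validation failed for argument at $.de...
```

>>> send_rows(
  deltas=[
    {"dp": [0.7,1,0]},
    {"dp": [0.7,1,0]},
    {"dp": [0.7,1,0]},
    {"dp": [0.7,1,0]},
    {"dp": [0.7,1,0]},
    {"dp": [0.7,1,0]},
  ],
)

```text
validation failed for argument at $.de...
```

>>> send_rows(
  deltas=[
    {"dp": [0.67,1,0],"rotation": [0,0,0]},
    {"dp": [0.67,1,0],"rotation": [0,0,0]},
    {"dp": [0.67,1,0],"rotation": [0,0,0]},
    {"dp": [0.67,1,0],"rotation": [0,0,0]},
    {"dp": [0.67,1,0],"rotation": [0,0,0]},
    {"dp": [0.67,1,0],"rotation": [0,0,0]},
  ],
)

```text
clock: 1.78
position: [0.2472, -0.3208, 0.3424]
ee_rot: [0.0, 0.991, 0.135, -0.0]
contact_force: [-0.9, -0.3, -0.4]
width: 0.0599
```

>>> send_rows(
  deltas=[
    {"dp": [0.7,1,0],"rotation": [0,0,0]},
    {"dp": [0.7,1,0],"rotation": [0,0,0]},
    {"dp": [0.7,1,0],"rotation": [0,0,0]},
    {"dp": [0.7,1,0],"rotation": [0,0,0]},
    {"dp": [0.7,1,0],"rotation": [0,0,0]},
    {"dp": [0.7,1,0],"rotation": [0,0,0]},
  ],
)

```text
clock: 2.28
position: [0.3313, -0.2018, 0.3424]
ee_rot: [0.0, 0.991, 0.135, -0.001]
contact_force: [0.1, -0.2, -0.2]
width: 0.0599
```

>>> send_rows(
  deltas=[
    {"dp": [0.7,1,0],"rotation": [0,0,0]},
    {"dp": [0.7,1,0],"rotation": [0,0,0]},
    {"dp": [0.7,1,0],"rotation": [0,0,0]},
    {"dp": [0.7,1,0],"rotation": [0,0,0]},
    {"dp": [0.7,1,0],"rotation": [0,0,0]},
    {"dp": [0.7,1,0],"rotation": [0,0,0]},
  ],
)

```text
clock: 2.78
position: [0.4154, -0.0824, 0.3423]
ee_rot: [0.001, 0.991, 0.134, -0.001]
contact_force: [-0.6, -0.6, 0.1]
width: 0.0597
```

>>> send_rows(
  deltas=[
    {"dp": [0.72,0.51,0],"rotation": [0,0,0]},
    {"dp": [0.72,0.51,0],"rotation": [0,0,0]},
    {"dp": [0.72,0.51,-0.3],"rotation": [0,0,0]},
    {"dp": [0.72,0.51,-0.9],"rotation": [0,0,0]},
    {"dp": [0.72,0.51,-0.9],"rotation": [0,0,0]},
    {"dp": [0.72,0.51,-0.9],"rotation": [0,0,0]},
  ],
)

```text
clock: 3.28
position: [0.4965, -0.0214, 0.228]
ee_rot: [-0.002, 0.991, 0.133, -0.007]
contact_force: [0.1, -0.4, -0.2]
width: 0.0601
```

>>> send_rows(
  deltas=[
    {"dp": [0,0,-0.3],"rotation": [0,0,0]},
    {"dp": [0,0,-0.6],"rotation": [0,0,0]},
    {"dp": [0,0,-0.9],"rotation": [0,0,0]},
    {"dp": [0,0,-0.9],"rotation": [0,0,0]},
    {"dp": [0,0,-0.9],"rotation": [0,0,0]},
  ],
)

```text
clock: 3.7
position: [0.5013, -0.0214, 0.1274]
ee_rot: [0.0, 0.991, 0.133, -0.001]
contact_force: [0.4, -0.5, 1.4]
width: 0.06
```

Run:
```python
from h import *
for n in("top","side"):
    im=eyes.get_image(n); pickle.dump(im,open(n+"1.pkl","wb"))
    c=im["color"][:,:,::-1]; c=c[110:270,170:330] if n=="top" else c[90:280,180:340]
    cv2.imwrite("pics/%s1.png"%n,cv2.resize(c,None,fx=3,fy=3,interpolation=cv2.INTER_CUBIC))
print(monitor.get_state()["position"],monitor.get_state()["contact_force"])
```

```text
[ 0.50381545 -0.02119192  0.1298504 ] [ 0.92977689 -0.07327081 -0.0360784 ]
```

View pics/top1.png

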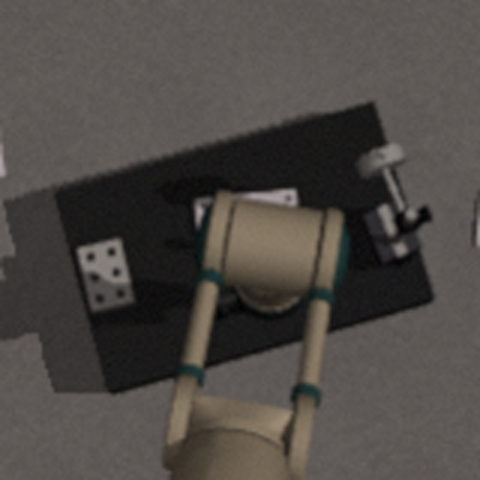

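View pics/side1.png

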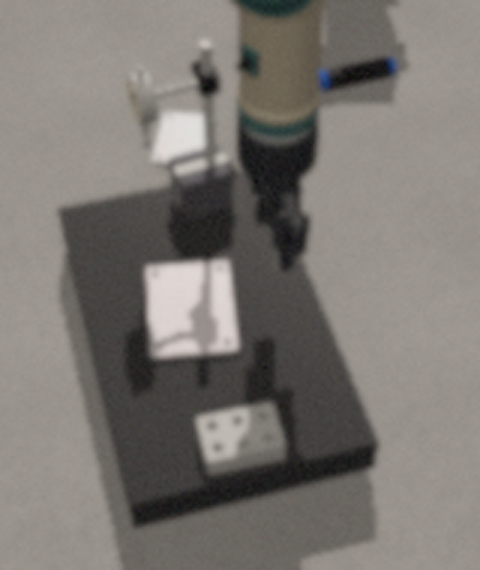

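Run:
```python
from h import *
c,s=np.cos(.27),np.sin(.27)
def rep(P,m,t):
    q=P[m]; d=q[:,:2]-[.577,.0075]; g=np.c_[d@[c,s],d@[-s,c],q[:,2]]
    print(t,len(g),"x",np.percentile(g[:,0],[1,50,99]).round(3),"y",np.percentile(g[:,1],[1,5,50,95,99]).round(3),"z",np.percentile(g[:,2],[1,50,99]).round(3)) 
    return g
for n in("top","side"):
    im=pickle.load(open(n+"0.pkl","rb")); P=cloud(im)
    d=P[...,:2]-[.577,.0075]; 
    inb=(np.abs(d@[c,s])<.15)&(np.abs(d@[-s,c])<.22)&(im["depth"]>0)
    rep(P,inb&(P[...,2]>.09),n+" stand"); rep(P,inb&(P[...,2]>.2),n+" dial")
im=pickle.load(open("top1.pkl","rb")); P=cloud(im); d=P[...,:2]-[.577,.0075]
rep(P,(P[...,2]>.2)&(np.abs(d@[-s,c])<.12)&(d@[c,s]>-.13)&(d@[c,s]<.1),"wrist")
im=pickle.load(open("side1.pkl","rb")); P=cloud(im); d=P[...,:2]-[.577,.0075]
m=(np.abs(d@[-s,c])<.12)&(np.abs(d@[c,s])<.16)&(im["depth"]>0)
for a in np.arange(.09,.5,.04): 
    mm=m&(P[...,2]>a)&(P[...,2]<a+.04)
    if mm.sum(): rep(P,mm,"%.2f"%a)
```

```text
top stand 536 x [-0.075 -0.028  0.037] y [-0.191 -0.185 -0.16   0.164  0.187] z [0.09  0.123 0.283]
top dial 244 x [-0.062  0.009  0.028] y [-0.191 -0.186 -0.162 -0.137 -0.134] z [0.218 0.246 0.283]
side stand 701 x [-0.073 -0.038  0.028] y [-0.185 -0.179 -0.156 -0.132  0.177] z [0.09  0.181 0.281]
side dial 322 x [-0.064 -0.011  0.028] y [-0.187 -0.173 -0.157 -0.132 -0.131] z [0.205 0.242 0.281]
wrist 1725 x [-0.128 -0.089 -0.03 ] y [-0.07  -0.06   0.002  0.057  0.068] z [0.235 0.532 0.547]
0.13 55 x [-0.091 -0.074 -0.069] y [-0.04  -0.039  0.028  0.036  0.038] z [0.143 0.157 0.17 ]
0.17 87 x [-0.092 -0.072 -0.064] y [-0.057 -0.04   0.032  0.055  0.056] z [0.171 0.197 0.209]
0.21 210 x [-0.099 -0.075 -0.062] y [-0.028  0.006  0.04   0.061  0.062] z [0.211 0.236 0.25 ]
0.25 185 x [-0.11  -0.074 -0.043] y [-0.006  0.002  0.028  0.032  0.035] z [0.25  0.276 0.29 ]
0.29 310 x [-0.114 -0.069 -0.043] y [-0.015 -0.003  0.024  0.032  0.033] z [0.291 0.308 0.329]
0.33 341 x [-0.111 -0.069 -0.044] y [-0.012 -0.002  0.024  0.031  0.032] z [0.33  0.348 0.37 ]
0.37 340 x [-0.111 -0.071 -0.04 ] y [0.    0.009 0.025 0.03  0.031] z [0.37  0.392 0.41 ]
0.41 330 x [-0.11  -0.07  -0.046] y [-0.005  0.002  0.024  0.029  0.03 ] z [0.41  0.428 0.446]
0.45 218 x [-0.107 -0.056 -0.024] y [0.018 0.03  0.05  0.059 0.06 ] z [0.462 0.479 0.49 ]
0.49 921 x [-0.145 -0.066 -0.022] y [-0.061 -0.029  0.046  0.065  0.069] z [0.491 0.517 0.53 ]
```

>>> send_rows(
  deltas=[
    {"dp": [0,0,-0.15],"rotation": [0,0,0]},
    {"dp": [0,0,-0.3],"rotation": [0,0,0]},
    {"dp": [0,0,-0.34],"rotation": [0,0,0]},
    {"dp": [0,0,-0.34],"rotation": [0,0,0]},
    {"dp": [0,0,-0.34],"rotation": [0,0,0]},
    {"dp": [0,0,-0.34],"rotation": [0,0,0]},
  ],
)

```text
clock: 4.3
position: [0.5029, -0.02, 0.0879]
ee_rot: [0.001, 0.991, 0.135, 0.002]
contact_force: [-0.4, 0.4, -0.3]
width: 0.0599
```

>>> send_rows(
  deltas=[
    {"dp": [0,0,-0.012],"rotation": [0,0,0]},
    {"dp": [0,0,-0.012],"rotation": [0,0,0]},
    {"dp": [0,0,-0.012],"rotation": [0,0,0]},
  ],
)

```text
clock: 4.55
position: [0.5017, -0.0196, 0.0851]
ee_rot: [0.0, 0.991, 0.135, 0.0]
contact_force: [0.4, 0.3, 0.3]
width: 0.0596
```

>>> send_rows(
  deltas=[
    {"dp": [0,0,-0.012],"rotation": [0,0,0]},
    {"dp": [0,0,-0.012],"rotation": [0,0,0]},
    {"dp": [0,0,-0.012],"rotation": [0,0,0]},
  ],
)

```text
clock: 4.8
position: [0.5013, -0.0196, 0.0831]
ee_rot: [0.0, 0.991, 0.135, -0.0]
contact_force: [0.2, 0.8, 0.4]
width: 0.0599
```

>>> send_rows(
  deltas=[
    {"dp": [0,0,-0.012],"rotation": [0,0,0]},
    {"dp": [0,0,-0.012],"rotation": [0,0,0]},
    {"dp": [0,0,-0.012],"rotation": [0,0,0]},
  ],
)

```text
clock: 5.05
position: [0.5013, -0.0196, 0.0817]
ee_rot: [-0.0, 0.991, 0.135, -0.0]
contact_force: [0.0, -0.3, -0.6]
width: 0.06
```

>>> send_rows(
  deltas=[
    {"dp": [0,0,-0.01],"rotation": [0,0,0]},
    {"dp": [0,0,-0.01],"rotation": [0,0,0]},
    {"dp": [0,0,-0.01],"rotation": [0,0,0]},
  ],
)

```text
clock: 5.3
position: [0.5014, -0.0196, 0.0805]
ee_rot: [0.0, 0.991, 0.135, -0.0]
contact_force: [-1.1, 0.2, -0.2]
width: 0.0597
```

>>> send_rows(
  deltas=[
    {"dp": [0,0,-0.01],"rotation": [0,0,0]},
    {"dp": [0,0,-0.01],"rotation": [0,0,0]},
    {"dp": [0,0,-0.01],"rotation": [0,0,0]},
  ],
)

```text
clock: 5.55
position: [0.5014, -0.0196, 0.0793]
ee_rot: [0.0, 0.991, 0.134, -0.0]
contact_force: [0.0, -0.9, -1.3]
width: 0.0597
```

>>> send_rows(
  deltas=[
    {"dp": [0,0,-0.01],"rotation": [0,0,0]},
    {"dp": [0,0,-0.01],"rotation": [0,0,0]},
    {"dp": [0,0,-0.01],"rotation": [0,0,0]},
  ],
)

```text
clock: 5.8
position: [0.5014, -0.0196, 0.0781]
ee_rot: [0.0, 0.991, 0.134, -0.0]
contact_force: [0.0, 0.2, 0.3]
width: 0.0598
```

Run:
```python
from h import *
im=eyes.get_image("side"); pickle.dump(im,open("side2.pkl","wb"))
c=im["color"][:,:,::-1][140:230,210:310]
cv2.imwrite("pics/side2.png",cv2.resize(c,None,fx=6,fy=6,interpolation=cv2.INTER_CUBIC))
s=monitor.get_state();print(s["position"],s["contact_force"])
```

```text
[ 0.50142224 -0.01961207  0.07815725] [ 0.11316671 -0.48262106 -0.53411616]
```

View pics/side2.png

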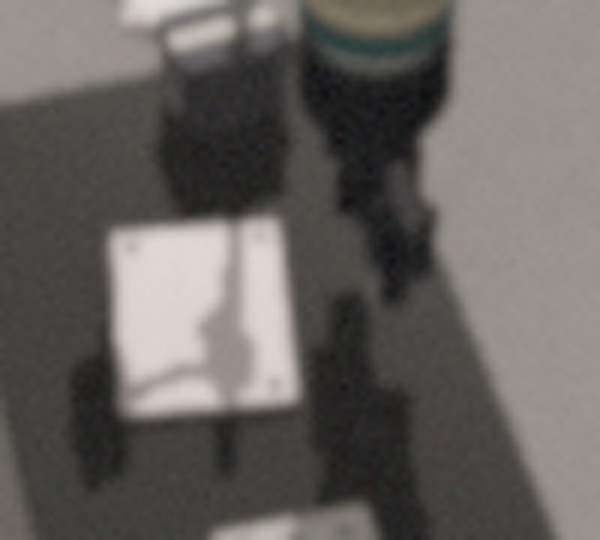

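The near fingertip, at about (390,300) in the crop, sits just behind the plate's rear edge at (290,230..400). It isn't touching anything yet, so I'll keep probing down.

>>> send_rows(
  deltas=[
    {"dp": [0,0,-0.01],"rotation": [0,0,0]},
    {"dp": [0,0,-0.01],"rotation": [0,0,0]},
    {"dp": [0,0,-0.01],"rotation": [0,0,0]},
  ],
)

```text
clock: 6.1
position: [0.5014, -0.0196, 0.0769]
ee_rot: [0.0, 0.991, 0.135, -0.0]
contact_force: [0.0, -0.0, -0.3]
width: 0.0599
```

>>> send_rows(
  deltas=[
    {"dp": [0,0,-0.01],"rotation": [0,0,0]},
    {"dp": [0,0,-0.01],"rotation": [0,0,0]},
    {"dp": [0,0,-0.01],"rotation": [0,0,0]},
  ],
)

```text
clock: 6.35
position: [0.5014, -0.0196, 0.0757]
ee_rot: [0.0, 0.991, 0.134, -0.0]
contact_force: [-0.3, 0.2, 1.0]
width: 0.0594
```

>>> send_rows(
  deltas=[
    {"dp": [0,0,-0.01],"rotation": [0,0,0]},
    {"dp": [0,0,-0.01],"rotation": [0,0,0]},
    {"dp": [0,0,-0.01],"rotation": [0,0,0]},
  ],
)

```text
clock: 6.6
position: [0.5014, -0.0196, 0.0745]
ee_rot: [0.0, 0.991, 0.134, -0.0]
contact_force: [0.2, 0.1, 0.0]
width: 0.0599
```

>>> send_rows(
  deltas=[
    {"dp": [0,0,-0.01],"rotation": [0,0,0]},
    {"dp": [0,0,-0.01],"rotation": [0,0,0]},
    {"dp": [0,0,-0.01],"rotation": [0,0,0]},
  ],
)

```text
clock: 6.85
position: [0.5014, -0.0196, 0.0733]
ee_rot: [0.0, 0.991, 0.134, -0.0]
contact_force: [-0.7, -0.3, 0.6]
width: 0.0598
```

>>> send_rows(
  deltas=[
    {"dp": [0,0,-0.01],"rotation": [0,0,0]},
    {"dp": [0,0,-0.01],"rotation": [0,0,0]},
    {"dp": [0,0,-0.01],"rotation": [0,0,0]},
  ],
)

```text
clock: 7.1
position: [0.5014, -0.0196, 0.0721]
ee_rot: [0.0, 0.991, 0.134, -0.0]
contact_force: [-0.5, 0.3, 0.1]
width: 0.0597
```

>>> send_rows(
  deltas=[
    {"dp": [0,0,-0.01],"rotation": [0,0,0]},
    {"dp": [0,0,-0.01],"rotation": [0,0,0]},
    {"dp": [0,0,-0.01],"rotation": [0,0,0]},
  ],
)

```text
clock: 7.35
position: [0.5014, -0.0196, 0.0709]
ee_rot: [0.0, 0.991, 0.134, -0.0]
contact_force: [-0.2, -0.3, 0.4]
width: 0.0598
```

>>> send_rows(
  deltas=[
    {"dp": [0,0,-0.01],"rotation": [0,0,0]},
    {"dp": [0,0,-0.01],"rotation": [0,0,0]},
    {"dp": [0,0,-0.01],"rotation": [0,0,0]},
  ],
)

```text
clock: 7.6
position: [0.5014, -0.0196, 0.0697]
ee_rot: [0.0, 0.991, 0.134, -0.0]
contact_force: [-0.5, -0.4, -0.5]
width: 0.0597
```

>>> send_rows(
  deltas=[
    {"dp": [0,0,-0.01],"rotation": [0,0,0]},
    {"dp": [0,0,-0.01],"rotation": [0,0,0]},
    {"dp": [0,0,-0.01],"rotation": [0,0,0]},
  ],
)

```text
clock: 7.85
position: [0.5014, -0.0196, 0.0685]
ee_rot: [0.0, 0.991, 0.134, -0.0]
contact_force: [-0.1, -0.4, -0.8]
width: 0.0598
```

Run:
```python
from h import *
im=eyes.get_image("side"); pickle.dump(im,open("side3.pkl","wb"))
c=im["color"][:,:,::-1][140:230,210:310]
cv2.imwrite("pics/side3.png",cv2.resize(cv2.convertScaleAbs(c,alpha=2),None,fx=6,fy=6,interpolation=cv2.INTER_CUBIC))
s=monitor.get_state();print(s["position"],s["contact_force"])
P=cloud(im); c_,s_=np.cos(.27),np.sin(.27); d=P[...,:2]-[.577,.0075]
print(np.round(s["position"][:2]-[.577,.0075]@np.eye(2),4))
gx=d@[c_,s_]; gy=d@[-s_,c_]
for v in range(178,196,1):
    print(v,[(round(float(P[v,u,2])*1000)) for u in range(266,286)])
```

```text
[ 0.5014118  -0.01959098  0.06854604] [0.5238994  0.69649721 0.39280039]
[-0.0756 -0.0271]
178 [60, 65, 63, 63, 152, 151, 150, 151, 184, 185, 183, 186, 185, 188, 185, 185, 183, 0, 2, -3]
179 [61, 61, 60, 66, 146, 144, 148, 147, 181, 185, 183, 182, 184, 181, 179, 178, 181, 1, 1, 1]
180 [61, 63, 64, 60, 61, 141, 145, 971, 172, 181, 181, 180, 177, 177, 174, 173, 175, 2, -1, 0]
181 [60, 63, 61, 63, 64, 135, 142, 143, 171, 177, 174, 174, 172, 171, 171, 166, 168, 63, -2, 2]
182 [62, 66, 61, 61, 64, 130, 139, 136, 166, 169, 171, 165, 163, 163, 163, 163, 162, 60, -1, 0]
183 [67, 61, 61, 64, 62, 127, 132, 149, 158, 164, 163, 160, 161, 162, 156, 159, 155, 62, 2, 2]
184 [66, 61, 63, 61, 62, 125, 133, 145, 156, 159, 158, 156, 156, 156, 150, 151, 149, 62, 62, 1]
185 [62, 63, 61, 65, 64, 113, 129, 141, 152, 157, 151, 137, 140, 142, 144, 143, 61, 62, 62, 0]
186 [63, 61, 63, 61, 61, 110, 125, 138, 148, 146, 138, 137, 138, 139, 138, 137, 64, 63, 61, 62]
187 [64, 64, 65, 61, 67, 103, 112, 134, 144, 143, 137, 135, 137, 971, 136, 136, 62, 65, 63, 64]
188 [60, 64, 65, 63, 63, 97, 104, 134, 138, 137, 134, 134, 130, 66, 64, 66, 63, 63, 61, 59]
189 [62, 66, 63, 62, 61, 96, 103, 102, 132, 109, 100, 105, 94, 61, 60, 62, 62, 62, 62, 63]
190 [61, 57, 61, 62, 63, 90, 98, 98, 103, 103, 100, 97, 90, 61, 60, 62, 62, 63, 62, 61]
191 [64, 61, 61, 65, 64, 60, 90, 90, 100, 92, 96, 95, 62, 64, 61, 64, 64, 60, 61, 63]
192 [60, 64, 61, 65, 62, 63, 84, 91, 91, 91, 62, 60, 63, 63, 63, 64, 59, 63, 62, 65]
193 [62, 63, 62, 62, 62, 63, 63, 63, 62, 63, 63, 61, 62, 63, 62, 62, 60, 62, 59, 60]
194 [63, 63, 62, 63, 60, 62, 60, 66, 59, 58, 62, 62, 61, 62, 59, 62, 62, 62, 63, 62]
195 [62, 66, 65, 62, 64, 60, 64, 63, 64, 61, 60, 62, 61, 61, 61, 62, 64, 63, 60, 62]
```

View pics/side3.png

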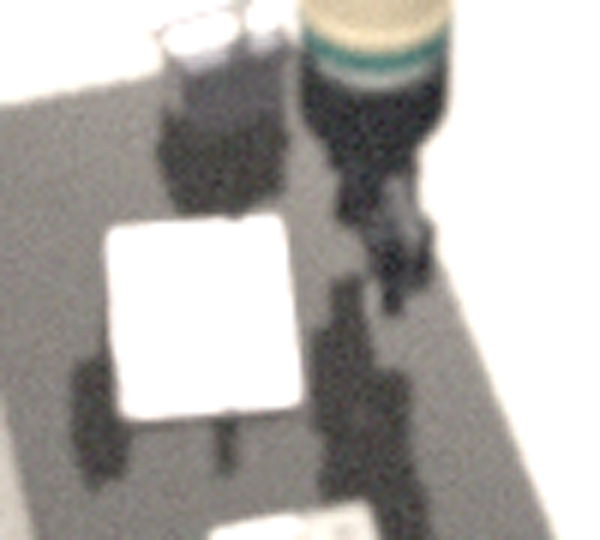

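Run:
```python
from h import *
im=pickle.load(open("side3.pkl","rb")); P=cloud(im)
c_,s_=np.cos(.27),np.sin(.27)
t=np.array([.5014,-.0196])
for gy in(.03,.045,-.03,-.045):
  for gx in(-.011,.011):
    for z in(.062,.075,.085): print(gy,gx,z,np.round(proj(im,[*(t+gx*np.array([c_,s_])+gy*np.array([-s_,c_])),z]),1))
for v in range(180,193):
  for u in range(271,283):
    p=P[v,u]
    if .08<p[2]<.2 and v>187:
        d=p[:2]-t; print(v,u,"gx %.3f gy %.3f z %.3f"%(d@[c_,s_],d@[-s_,c_],p[2]))
```

```text
0.03 -0.011 0.062 [276.8 193.5]
0.03 -0.011 0.075 [276.9 191. ]
0.03 -0.011 0.085 [277.  189.1]
0.03 0.011 0.062 [270.2 195.1]
0.03 0.011 0.075 [270.2 192.6]
0.03 0.011 0.085 [270.3 190.6]
0.045 -0.011 0.062 [278.2 197.1]
0.045 -0.011 0.075 [278.3 194.6]
0.045 -0.011 0.085 [278.4 192.7]
0.045 0.011 0.062 [271.6 198.7]
0.045 0.011 0.075 [271.6 196.2]
0.045 0.011 0.085 [271.7 194.2]
-0.03 -0.011 0.062 [271.3 179.7]
-0.03 -0.011 0.075 [271.4 177.2]
-0.03 -0.011 0.085 [271.4 175.2]
-0.03 0.011 0.062 [264.9 181.2]
-0.03 0.011 0.075 [264.9 178.6]
-0.03 0.011 0.085 [264.9 176.6]
-0.045 -0.011 0.062 [270.  176.4]
-0.045 -0.011 0.075 [270.  173.8]
-0.045 -0.011 0.085 [270.1 171.8]
-0.045 0.011 0.062 [263.6 177.8]
-0.045 0.011 0.075 [263.6 175.3]
-0.045 0.011 0.085 [263.6 173.3]
188 271 gx 0.009 gy 0.030 z 0.097
188 272 gx 0.008 gy 0.036 z 0.104
188 273 gx 0.012 gy 0.059 z 0.134
188 274 gx 0.010 gy 0.063 z 0.138
188 275 gx 0.007 gy 0.063 z 0.137
188 276 gx 0.004 gy 0.062 z 0.134
188 277 gx 0.001 gy 0.063 z 0.134
188 278 gx -0.003 gy 0.061 z 0.130
189 271 gx 0.010 gy 0.033 z 0.096
189 272 gx 0.009 gy 0.039 z 0.103
189 273 gx 0.005 gy 0.039 z 0.102
189 274 gx 0.010 gy 0.063 z 0.132
189 275 gx 0.001 gy 0.046 z 0.109
189 276 gx -0.004 gy 0.040 z 0.100
189 277 gx -0.006 gy 0.045 z 0.105
189 278 gx -0.012 gy 0.037 z 0.094
190 271 gx 0.009 gy 0.032 z 0.090
190 272 gx 0.008 gy 0.039 z 0.098
190 273 gx 0.005 gy 0.040 z 0.098
190 274 gx 0.004 gy 0.044 z 0.103
190 275 gx 0.001 gy 0.045 z 0.103
190 276 gx -0.003 gy 0.044 z 0.100
190 277 gx -0.007 gy 0.042 z 0.097
190 278 gx -0.012 gy 0.038 z 0.090
191 272 gx 0.008 gy 0.037 z 0.090
191 273 gx 0.005 gy 0.038 z 0.090
191 274 gx 0.004 gy 0.046 z 0.100
191 275 gx -0.001 gy 0.041 z 0.092
191 276 gx -0.003 gy 0.045 z 0.096
191 277 gx -0.006 gy 0.045 z 0.095
192 272 gx 0.007 gy 0.036 z 0.084
192 273 gx 0.006 gy 0.042 z 0.091
192 274 gx 0.003 gy 0.043 z 0.091
192 275 gx 0.000 gy 0.044 z 0.091
```

The picture puts the fingertip roughly 10 mm above the granite, so I'll keep probing until the force sensor registers contact.

>>> send_rows(
  deltas=[
    {"dp": [0,0,-0.01],"rotation": [0,0,0]},
    {"dp": [0,0,-0.02],"rotation": [0,0,0]},
    {"dp": [0,0,-0.02],"rotation": [0,0,0]},
  ],
)

```text
clock: 8.15
position: [0.5012, -0.0196, 0.066]
ee_rot: [-0.0, 0.991, 0.134, -0.0]
contact_force: [-0.2, -0.7, -0.4]
width: 0.0599
```

>>> send_rows(
  deltas=[
    {"dp": [0,0,-0.01],"rotation": [0,0,0]},
    {"dp": [0,0,-0.01],"rotation": [0,0,0]},
    {"dp": [0,0,-0.01],"rotation": [0,0,0]},
  ],
)

```text
clock: 8.4
position: [0.5014, -0.0196, 0.0649]
ee_rot: [0.0, 0.991, 0.134, -0.0]
contact_force: [0.1, -0.0, -0.4]
width: 0.0597
```

>>> send_rows(
  deltas=[
    {"dp": [0,0,-0.01],"rotation": [0,0,0]},
    {"dp": [0,0,-0.01],"rotation": [0,0,0]},
    {"dp": [0,0,-0.01],"rotation": [0,0,0]},
  ],
)

```text
clock: 8.65
position: [0.5014, -0.0196, 0.0637]
ee_rot: [0.0, 0.991, 0.135, -0.0]
contact_force: [0.0, 0.7, 0.2]
width: 0.0598
```

>>> send_rows(
  deltas=[
    {"dp": [0,0,-0.01],"rotation": [0,0,0]},
    {"dp": [0,0,-0.01],"rotation": [0,0,0]},
    {"dp": [0,0,-0.01],"rotation": [0,0,0]},
  ],
)

```text
clock: 8.9
position: [0.5014, -0.0196, 0.0625]
ee_rot: [0.0, 0.991, 0.134, -0.0]
contact_force: [-0.0, -0.5, 0.0]
width: 0.0599
```

Run:
```python
from h import *
im=eyes.get_image("side"); pickle.dump(im,open("side4.pkl","wb"))
c=im["color"][:,:,::-1][140:230,210:310]
cv2.imwrite("pics/side4.png",cv2.resize(cv2.convertScaleAbs(c,alpha=2),None,fx=6,fy=6,interpolation=cv2.INTER_CUBIC))
s=monitor.get_state();print(s["position"],s["contact_force"])
P=cloud(im)
for v in range(187,200,1):
    print(v,[(round(float(P[v,u,2])*1000)) for u in range(266,286)])
```

```text
[ 0.50145429 -0.01961839  0.06258046] [-0.46742298 -0.76096834  0.0476409 ]
187 [63, 60, 60, 60, 64, 102, 118, 132, 142, 143, 135, 135, 134, 131, 131, 137, 59, 62, 62, 63]
188 [61, 61, 64, 63, 62, 100, 108, 131, 136, 140, 133, 129, 131, 131, 126, 128, 63, 63, 62, 61]
189 [64, 60, 61, 64, 64, 95, 101, 129, 132, 130, 131, 129, 129, 128, 59, 60, 62, 63, 61, 60]
190 [62, 63, 65, 61, 63, 90, 96, 93, 128, 125, 101, 99, 89, 61, 62, 62, 64, 61, 64, 64]
191 [63, 62, 65, 61, 61, 83, 90, 93, 101, 96, 98, 93, 85, 67, 65, 60, 63, 61, 64, 62]
192 [63, 62, 61, 61, 63, 82, 89, 90, 971, 91, 87, 87, 60, 62, 62, 63, 64, 65, 60, 63]
193 [62, 61, 61, 62, 63, 62, 81, 84, 90, 85, 81, 62, 65, 63, 62, 62, 63, 63, 62, 65]
194 [62, 62, 63, 62, 61, 65, 62, 58, 64, 62, 60, 62, 63, 63, 59, 60, 64, 62, 63, 63]
195 [63, 64, 971, 61, 62, 61, 62, 60, 64, 60, 63, 63, 61, 64, 63, 63, 63, 64, 63, 63]
196 [63, 64, 62, 63, 61, 63, 64, 67, 62, 64, 63, 59, 61, 62, 62, 64, 65, 63, 68, 63]
197 [68, 64, 60, 64, 62, 62, 63, 62, 64, 62, 63, 65, 63, 60, 61, 61, 63, 61, 62, 61]
198 [63, 64, 63, 62, 59, 64, 61, 63, 64, 57, 60, 58, 61, 63, 64, 61, 64, 63, 65, 64]
199 [64, 65, 63, 64, 64, 63, 60, 62, 62, 61, 66, 62, 63, 61, 60, 62, 60, 62, 63, 61]
```

View pics/side4.png

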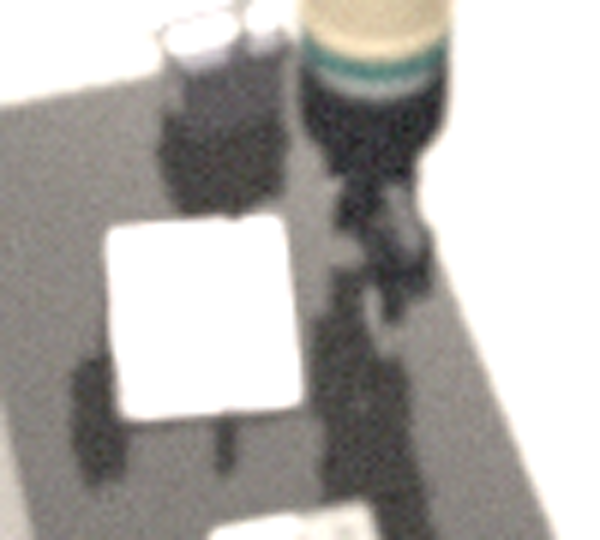

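>>> send_rows(
  deltas=[
    {"dp": [0,0,-0.01],"rotation": [0,0,0]},
    {"dp": [0,0,-0.01],"rotation": [0,0,0]},
    {"dp": [0,0,-0.01],"rotation": [0,0,0]},
  ],
)

```text
clock: 9.2
position: [0.5014, -0.0196, 0.0613]
ee_rot: [0.0, 0.991, 0.134, -0.0]
contact_force: [0.3, 0.7, -0.1]
width: 0.0595
```

>>> send_rows(
  deltas=[
    {"dp": [0,0,-0.01],"rotation": [0,0,0]},
    {"dp": [0,0,-0.01],"rotation": [0,0,0]},
    {"dp": [0,0,-0.01],"rotation": [0,0,0]},
  ],
)

```text
clock: 9.45
position: [0.5014, -0.0196, 0.0601]
ee_rot: [0.0, 0.991, 0.135, -0.0]
contact_force: [-0.7, -0.2, -0.6]
width: 0.0599
```

>>> send_rows(
  deltas=[
    {"dp": [0,0,-0.01],"rotation": [0,0,0]},
    {"dp": [0,0,-0.01],"rotation": [0,0,0]},
    {"dp": [0,0,-0.01],"rotation": [0,0,0]},
  ],
)

```text
clock: 9.7
position: [0.5014, -0.0196, 0.0589]
ee_rot: [0.0, 0.991, 0.134, -0.0]
contact_force: [-1.2, -0.7, -1.2]
width: 0.0599
```

>>> send_rows(
  deltas=[
    {"dp": [0,0,-0.01],"rotation": [0,0,0]},
    {"dp": [0,0,-0.01],"rotation": [0,0,0]},
    {"dp": [0,0,-0.01],"rotation": [0,0,0]},
  ],
)

```text
clock: 9.95
position: [0.5014, -0.0196, 0.0577]
ee_rot: [0.0, 0.991, 0.135, -0.0]
contact_force: [0.1, 0.1, -0.3]
width: 0.0597
```

>>> send_rows(
  deltas=[
    {"dp": [0,0,-0.01],"rotation": [0,0,0]},
    {"dp": [0,0,-0.01],"rotation": [0,0,0]},
    {"dp": [0,0,-0.01],"rotation": [0,0,0]},
  ],
)

```text
clock: 10.2
position: [0.5014, -0.0196, 0.0565]
ee_rot: [0.0, 0.991, 0.134, -0.0]
contact_force: [-0.2, -0.8, 0.3]
width: 0.0598
```

Run:
```python
from h import *
im=eyes.get_image("side"); pickle.dump(im,open("side5.pkl","wb"))
c=im["color"][:,:,::-1][165:215,245:300]
cv2.imwrite("pics/side5.png",cv2.resize(cv2.convertScaleAbs(c,alpha=2.5),None,fx=12,fy=12,interpolation=cv2.INTER_CUBIC))
s=monitor.get_state();print(s["position"],s["contact_force"])
P=cloud(im)
for v in range(187,198,1):
    print(v,[(round(float(P[v,u,2])*1000)) for u in range(266,286)])
```

```text
[ 0.50143472 -0.01961282  0.05658986] [ 0.19700013  0.14293552 -0.1798498 ]
187 [63, 62, 63, 64, 61, 115, 117, 129, 144, 145, 142, 144, 141, 140, 132, 138, 60, 63, 59, 60]
188 [65, 62, 65, 63, 62, 100, 114, 127, 139, 140, 129, 128, 129, 128, 127, 129, 60, 62, 63, 62]
189 [67, 66, 62, 63, 60, 94, 104, 126, 131, 134, 126, 127, 121, 125, 125, 125, 59, 64, 63, 63]
190 [64, 60, 62, 59, 61, 90, 95, 124, 127, 129, 123, 124, 124, 121, 120, 64, 62, 64, 62, 61]
191 [62, 60, 63, 64, 62, 87, 91, 96, 123, 119, 120, 95, 86, 61, 62, 62, 62, 66, 61, 64]
192 [58, 63, 64, 62, 64, 82, 84, 92, 92, 93, 92, 91, 80, 63, 62, 62, 61, 62, 62, 63]
193 [64, 64, 62, 62, 61, 77, 83, 82, 86, 83, 83, 85, 60, 60, 62, 63, 63, 62, 63, 62]
194 [62, 61, 971, 63, 62, 62, 73, 77, 80, 82, 79, 63, 64, 63, 63, 64, 62, 63, 61, 65]
195 [59, 62, 64, 60, 59, 61, 62, 62, 62, 62, 63, 64, 63, 61, 62, 62, 65, 62, 63, 57]
196 [60, 63, 62, 62, 65, 61, 60, 62, 62, 66, 62, 65, 64, 61, 64, 63, 63, 62, 66, 62]
197 [62, 59, 63, 60, 64, 64, 59, 62, 62, 60, 62, 62, 67, 62, 61, 60, 60, 60, 63, 63]
```

View pics/side5.png

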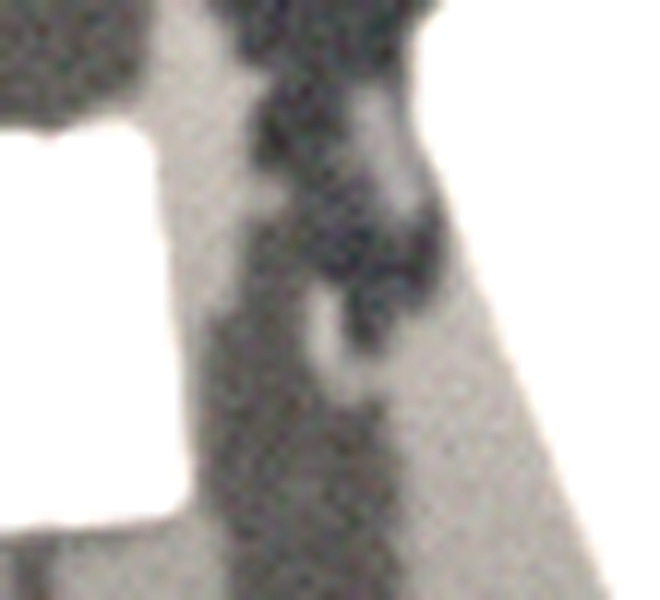

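The tip is still about 4 mm above its contact shadow, so I'll carry on down.

>>> send_rows(
  deltas=[
    {"dp": [0,0,-0.01],"rotation": [0,0,0]},
    {"dp": [0,0,-0.01],"rotation": [0,0,0]},
    {"dp": [0,0,-0.01],"rotation": [0,0,0]},
  ],
)

```text
clock: 10.5
position: [0.5014, -0.0196, 0.0553]
ee_rot: [0.0, 0.991, 0.134, -0.0]
contact_force: [-0.4, -0.9, -0.3]
width: 0.0596
```

>>> send_rows(
  deltas=[
    {"dp": [0,0,-0.01],"rotation": [0,0,0]},
    {"dp": [0,0,-0.01],"rotation": [0,0,0]},
    {"dp": [0,0,-0.01],"rotation": [0,0,0]},
  ],
)

```text
clock: 10.75
position: [0.5014, -0.0196, 0.0541]
ee_rot: [0.0, 0.991, 0.134, -0.0]
contact_force: [0.9, 0.5, 0.2]
width: 0.06
```

>>> send_rows(
  deltas=[
    {"dp": [0,0,-0.01],"rotation": [0,0,0]},
    {"dp": [0,0,-0.01],"rotation": [0,0,0]},
    {"dp": [0,0,-0.01],"rotation": [0,0,0]},
  ],
)

```text
clock: 11.0
position: [0.5014, -0.0196, 0.0529]
ee_rot: [0.0, 0.991, 0.134, -0.0]
contact_force: [-0.1, -0.2, -0.4]
width: 0.0599
```

>>> send_rows(
  deltas=[
    {"dp": [0,0,-0.01],"rotation": [0,0,0]},
    {"dp": [0,0,-0.01],"rotation": [0,0,0]},
  ],
)

```text
clock: 11.17
position: [0.5014, -0.0196, 0.0517]
ee_rot: [0.0, 0.991, 0.135, -0.0]
contact_force: [-0.9, 0.3, 0.0]
width: 0.0598
```

>>> send_rows(
  deltas=[
    {"dp": [0,0,-0.01],"rotation": [0,0,0]},
    {"dp": [0,0,-0.01],"rotation": [0,0,0]},
  ],
)

```text
clock: 11.33
position: [0.5013, -0.0196, 0.0504]
ee_rot: [0.0, 0.991, 0.135, -0.0]
contact_force: [0.4, 0.8, 0.1]
width: 0.06
```

Run:
```python
from h import *
im=eyes.get_image("side"); pickle.dump(im,open("side6.pkl","wb"))
c=im["color"][:,:,::-1][165:215,245:300]
cv2.imwrite("pics/side6.png",cv2.resize(cv2.convertScaleAbs(c,alpha=2.5),None,fx=12,fy=12,interpolation=cv2.INTER_CUBIC))
s=monitor.get_state();print(s["position"],s["contact_force"])
P=cloud(im)
for v in range(190,198,1):
    print(v,[(round(float(P[v,u,2])*1000)) for u in range(266,286)])
```

```text
[ 0.50133737 -0.01962852  0.05047273] [-0.34232646  0.56083468  0.23806018]
190 [59, 63, 62, 64, 63, 88, 93, 119, 131, 128, 124, 119, 121, 119, 121, 119, 60, 57, 60, 65]
191 [63, 63, 61, 64, 65, 86, 96, 118, 124, 124, 117, 118, 118, 115, 114, 114, 61, 59, 62, 62]
192 [62, 66, 65, 59, 64, 80, 86, 91, 116, 120, 118, 112, 78, 62, 63, 63, 62, 64, 60, 64]
193 [60, 63, 60, 63, 63, 76, 81, 84, 90, 89, 88, 85, 73, 59, 63, 65, 63, 62, 61, 63]
194 [63, 61, 62, 63, 63, 73, 77, 79, 84, 79, 77, 78, 69, 66, 63, 63, 59, 64, 63, 61]
195 [61, 62, 62, 59, 64, 64, 68, 77, 79, 76, 74, 69, 60, 60, 64, 58, 971, 64, 60, 59]
196 [60, 65, 63, 59, 63, 64, 64, 61, 64, 59, 63, 62, 61, 65, 59, 63, 64, 61, 61, 63]
197 [64, 64, 65, 63, 61, 59, 59, 62, 58, 63, 61, 66, 62, 62, 61, 62, 61, 62, 61, 63]
```

View pics/side6.png

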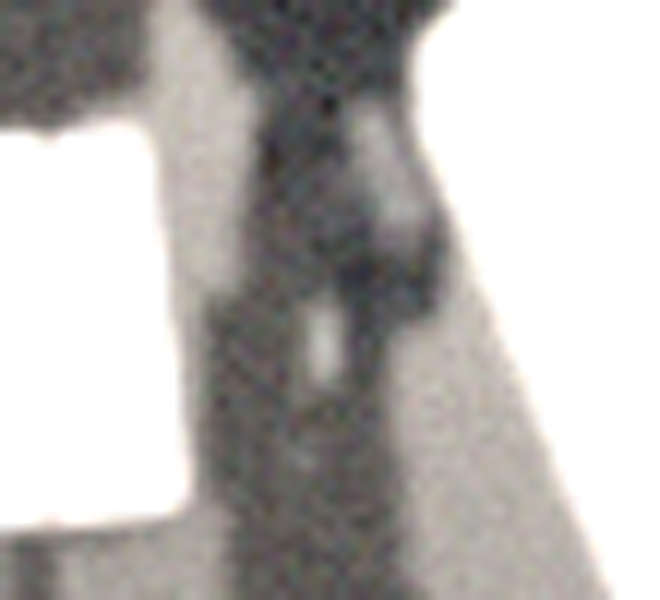

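The tip now meets its own shadow, so contact should be within a millimetre or two.

>>> send_rows(
  deltas=[
    {"dp": [0,0,-0.008],"rotation": [0,0,0]},
    {"dp": [0,0,-0.008],"rotation": [0,0,0]},
  ],
)

```text
clock: 11.55
position: [0.5013, -0.0196, 0.0495]
ee_rot: [0.0, 0.991, 0.134, -0.0]
contact_force: [-0.6, 0.7, 0.4]
width: 0.0596
```

>>> send_rows(
  deltas=[
    {"dp": [0,0,-0.008],"rotation": [0,0,0]},
    {"dp": [0,0,-0.008],"rotation": [0,0,0]},
  ],
)

```text
clock: 11.72
position: [0.5015, -0.0196, 0.0486]
ee_rot: [0.0, 0.991, 0.135, 0.0]
contact_force: [-0.4, -0.5, 0.0]
width: 0.0595
```

>>> send_rows(
  deltas=[
    {"dp": [0,0,-0.008],"rotation": [0,0,0]},
    {"dp": [0,0,-0.008],"rotation": [0,0,0]},
  ],
)

```text
clock: 11.88
position: [0.5015, -0.0196, 0.0486]
ee_rot: [0.0, 0.991, 0.135, 0.0]
contact_force: [-1.3, -0.6, 7.3]
width: 0.0598
```

>>> send_rows(
  deltas=[
    {"dp": [0,0,-0.008],"rotation": [0,0,0]},
    {"dp": [0,0,-0.008],"rotation": [0,0,0]},
  ],
)

```text
clock: 12.05
position: [0.5016, -0.0196, 0.0485]
ee_rot: [0.0, 0.991, 0.135, 0.0]
contact_force: [-2.7, 0.1, 14.0]
width: 0.0595
```

Run:
```python
from h import *
im=eyes.get_image("side"); pickle.dump(im,open("side7.pkl","wb"))
c=im["color"][:,:,::-1][165:215,245:300]
cv2.imwrite("pics/side7.png",cv2.resize(cv2.convertScaleAbs(c,alpha=2.5),None,fx=12,fy=12,interpolation=cv2.INTER_CUBIC))
s=monitor.get_state();print(s["position"],s["contact_force"],s["qpos"],s["effort"])
P=cloud(im)
for v in range(190,200,1):
    print(v,[(round(float(P[v,u,2])*1000)) for u in range(266,286)])
```

```text
[ 0.50155339 -0.01963408  0.04854724] [-3.41473793  0.70536067 14.31560483] [-1.77732244e-01  3.33173179e-01  1.91305728e+00 -1.75883856e-04
  8.94537820e-01  1.12328996e+00] [-7.23407976e-02 -3.17179942e+01 -1.62621456e+01  1.75495417e-02
 -1.30577981e+00  1.12550766e-03]
190 [62, 63, 65, 61, 64, 92, 103, 118, 128, 129, 117, 117, 116, 118, 124, 123, 63, 63, 62, 62]
191 [62, 63, 62, 61, 60, 86, 91, 118, 123, 126, 118, 118, 116, 116, 118, 113, 64, 63, 62, 62]
192 [60, 62, 64, 62, 59, 81, 86, 113, 119, 116, 115, 115, 112, 111, 62, 65, 65, 58, 60, 61]
193 [64, 62, 65, 61, 62, 77, 78, 85, 111, 87, 86, 84, 73, 61, 60, 65, 62, 62, 65, 62]
194 [64, 62, 60, 63, 63, 72, 77, 78, 79, 83, 80, 80, 64, 66, 59, 62, 59, 63, 65, 63]
195 [61, 62, 60, 59, 64, 67, 70, 74, 79, 77, 76, 72, 63, 64, 61, 61, 66, 61, 62, 61]
196 [60, 63, 64, 63, 63, 61, 64, 72, 70, 63, 63, 60, 971, 61, 64, 60, 63, 66, 63, 61]
197 [63, 62, 62, 63, 63, 60, 64, 64, 66, 62, 59, 63, 63, 61, 64, 63, 61, 63, 60, 63]
198 [63, 63, 61, 65, 58, 61, 62, 62, 62, 63, 62, 62, 62, 61, 62, 60, 64, 62, 63, 61]
199 [63, 61, 62, 63, 62, 61, 64, 62, 60, 62, 61, 62, 62, 63, 60, 64, 62, 61, 61, 63]
```

View pics/side7.png

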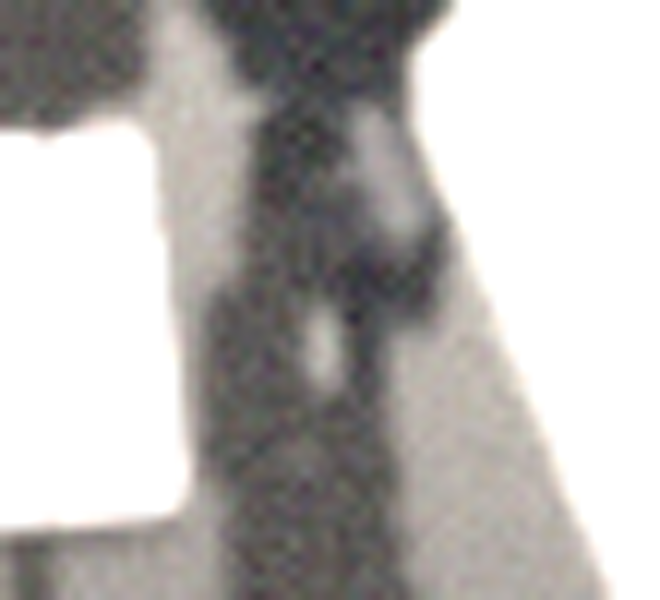

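Contact comes at TCP z = 0.0486. I'll lift 2 mm above that and push along the granite's x axis.

>>> send_rows(
  deltas=[
    {"dp": [0,0,0.034],"rotation": [0,0,0]},
    {"dp": [0,0,0.034],"rotation": [0,0,0]},
    {"dp": [0.08,0.022,0.034],"rotation": [0,0,0]},
    {"dp": [0.16,0.044,0.034],"rotation": [0,0,0]},
    {"dp": [0.2,0.055,0.034],"rotation": [0,0,0]},
    {"dp": [0.2,0.055,0.034],"rotation": [0,0,0]},
  ],
)

```text
clock: 12.6
position: [0.5277, -0.0128, 0.0506]
ee_rot: [0.0, 0.991, 0.135, 0.001]
contact_force: [-0.3, -0.3, 0.6]
width: 0.0599
```

>>> send_rows(
  deltas=[
    {"dp": [0.03,0.008,0],"rotation": [0,0,0]},
    {"dp": [0.06,0.017,0],"rotation": [0,0,0]},
    {"dp": [0.09,0.025,0],"rotation": [0,0,0]},
    {"dp": [0.12,0.033,0],"rotation": [0,0,0]},
    {"dp": [0.15,0.042,0],"rotation": [0,0,0]},
    {"dp": [0.18,0.05,0],"rotation": [0,0,0]},
    {"dp": [0.21,0.058,0],"rotation": [0,0,0]},
    {"dp": [0.24,0.066,0],"rotation": [0,0,0]},
    {"dp": [0.27,0.075,0],"rotation": [0,0,0]},
    {"dp": [0.27,0.075,0],"rotation": [0,0,0]},
  ],
)

```text
clock: 13.43
position: [0.5589, -0.0038, 0.0509]
ee_rot: [0.0, 0.991, 0.135, 0.001]
contact_force: [-0.8, -1.1, 0.5]
width: 0.0597
```

```bash
cat >> h.py <<'E'
C0=np.array([.577,.0075]); TH=.27
def cover_pose(im,th_box=None):
    """white region on the granite -> (gx,gy,angle) in granite frame via minAreaRect of colour mask at z=.068"""
    c=im["color"].astype(int); H,W=c.shape[:2]; vv,uu=np.mgrid[:H,:W].astype(float)
    X=pt_z_grid(im,uu,vv,.068); d=X[...,:2]-C0
    gx=d@[np.cos(TH),np.sin(TH)]; gy=d@[-np.sin(TH),np.cos(TH)]
    return gx,gy,c.min(2)
E
python3 - <<'E'
from h import *
s=monitor.get_state();print(s["position"],s["contact_force"])
for n in("top","side"):
    im=eyes.get_image(n); pickle.dump(im,open(n+"8.pkl","wb"))
    c=im["color"][:,:,::-1]; c=c[110:270,170:330] if n=="top" else c[130:250,190:330]
    cv2.imwrite("pics/%s8.png"%n,cv2.resize(c,None,fx=5,fy=5,interpolation=cv2.INTER_CUBIC)[:600])
E
```

```text
[ 0.5589049  -0.00375145  0.05092815] [-0.82142142 -1.05922896  0.5097362 ]
```

View pics/side8.png

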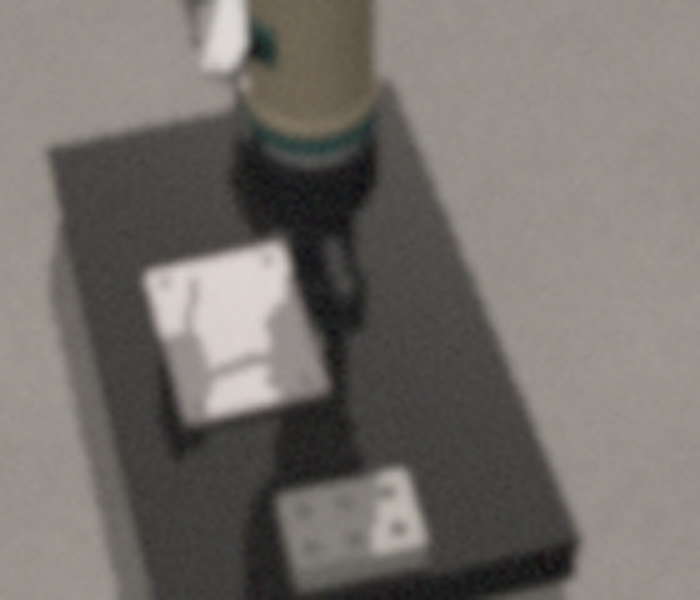

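View pics/top8.png

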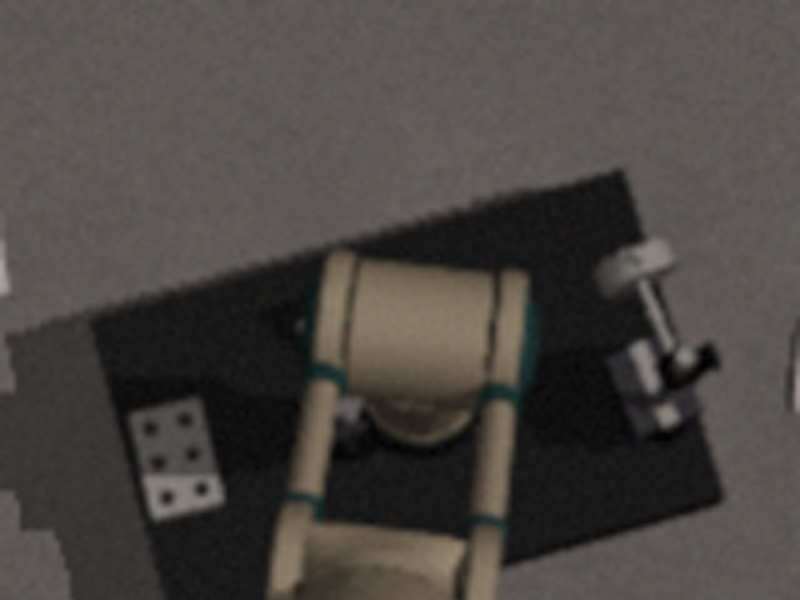

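The plate has turned square to the granite, with corners in the side crop at (143,272), (285,240), (330,385) and (188,425). I'll measure it.

```bash
cat >> h.py <<'E'
def corners(im,pts,ox,oy,s,z=.068):
    A=[]
    for x,y in pts:
        p=pt_z(im,(x+.5)/s+ox-.5,(y+.5)/s+oy-.5,z)[:2]-C0
        A.append([p@[np.cos(TH),np.sin(TH)],p@[-np.sin(TH),np.cos(TH)]])
    A=np.array(A); print(np.round(A,4).tolist(),"c",A.mean(0).round(4),"sides",[round(float(np.linalg.norm(A[i]-A[i-1])),4) for i in range(4)]); return A
E
python3 - <<'E'
from h import *
im=pickle.load(open("side8.pkl","rb"))
A=corners(im,[(143,272),(285,240),(330,385),(188,425)],190,130,5)
print("front edge gx",A[[0,3],0],"angle",np.arctan2(-(A[3]-A[0])[0],(A[3]-A[0])[1]),np.arctan2(-(A[2]-A[1])[0],(A[2]-A[1])[1]))
corners(im,[(50,150),(390,85),(577,542),(577,542)],190,130,5,.062)
p=monitor.get_state()["position"][:2]-C0; print("tcp g",p@[np.cos(TH),np.sin(TH)],p@[-np.sin(TH),np.cos(TH)])
E
```

```text
[[0.0816, -0.0623], [-0.0141, -0.0627], [-0.0113, 0.0589], [0.0799, 0.0638]] c [ 0.034  -0.0006] sides [0.126, 0.0957, 0.1217, 0.0913]
front edge gx [0.0816226  0.07992702] angle 0.013453161721746886 -0.023066583246842128
[[0.1211, -0.1929], [-0.1234, -0.1869], [-0.121, 0.2039], [-0.121, 0.2039]] c [-0.0611  0.007 ] sides [0.4649, 0.2446, 0.3908, 0.0]
tcp g -0.020895599927578185 -0.006003868488502969
```

>>> send_rows(
  deltas=[
    {"dp": [0.04,0.011,0],"rotation": [0,0,0]},
    {"dp": [0.08,0.022,0],"rotation": [0,0,0]},
    {"dp": [0.12,0.033,0],"rotation": [0,0,0]},
    {"dp": [0.16,0.044,0],"rotation": [0,0,0]},
    {"dp": [0.2,0.055,0],"rotation": [0,0,0]},
    {"dp": [0.24,0.066,0],"rotation": [0,0,0]},
    {"dp": [0.28,0.077,0],"rotation": [0,0,0]},
    {"dp": [0.32,0.089,0],"rotation": [0,0,0]},
    {"dp": [0.36,0.1,0],"rotation": [0,0,0]},
    {"dp": [0.4,0.111,0],"rotation": [0,0,0]},
    {"dp": [0.44,0.122,0],"rotation": [0,0,0]},
    {"dp": [0.48,0.133,0],"rotation": [0,0,0]},
  ],
)

```text
clock: 14.53
position: [0.6159, 0.0121, 0.0508]
ee_rot: [0.0, 0.991, 0.134, -0.0]
contact_force: [-2.8, -0.4, 1.6]
width: 0.0598
```

>>> send_rows(
  deltas=[
    {"dp": [0.02,0.006,0],"rotation": [0,0,0]},
    {"dp": [0.02,0.006,0],"rotation": [0,0,0]},
  ],
)

```text
clock: 14.7
position: [0.6192, 0.0129, 0.0509]
ee_rot: [0.0, 0.991, 0.135, 0.001]
contact_force: [0.8, -0.1, -0.6]
width: 0.0594
```

Run:
```python
from h import *
s=monitor.get_state();print(s["position"],s["contact_force"])
p=s["position"][:2]-C0; print("tcp g",p@[np.cos(TH),np.sin(TH)],p@[-np.sin(TH),np.cos(TH)])
for n in("top","side"):
    im=eyes.get_image(n); pickle.dump(im,open(n+"9.pkl","wb"))
    c=im["color"][:,:,::-1]; c=c[110:230,180:320] if n=="top" else c[130:250,190:330]
    cv2.imwrite("pics/%s9.png"%n,cv2.resize(c,None,fx=5,fy=5,interpolation=cv2.INTER_CUBIC)[:600])
```

```text
[0.61918212 0.01292019 0.05085234] [ 0.80571039 -0.13272996 -0.57704391]
tcp g 0.042099638597709745 -0.006027477554785462
```

View pics/side9.png

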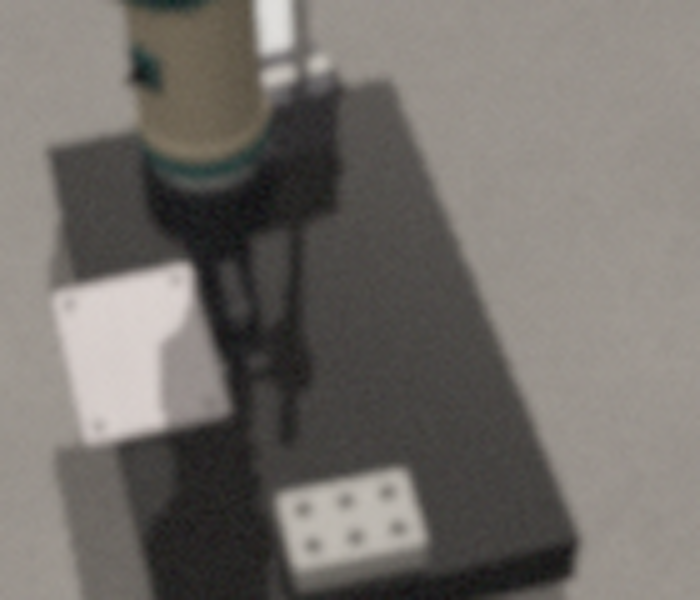

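View pics/top9.png

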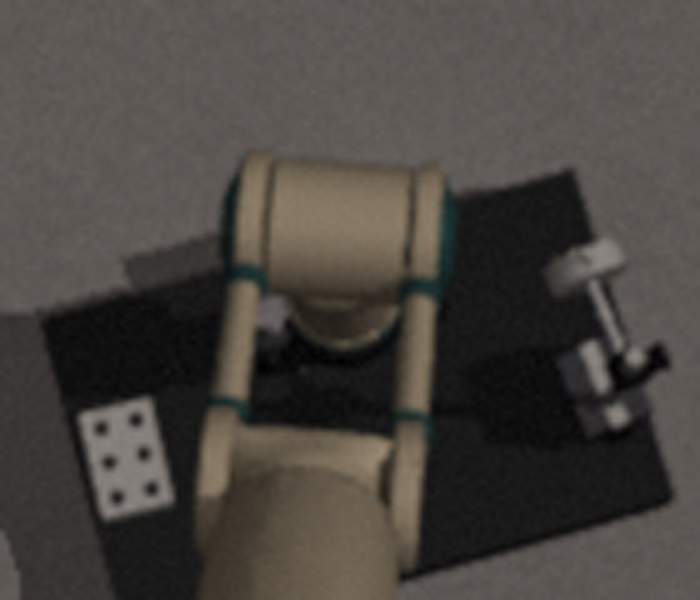

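Run:
```python
from h import *
im=pickle.load(open("side9.pkl","rb"))
A=corners(im,[(52,290),(192,262),(233,410),(92,445)],190,130,5)
print("angles",np.arctan2(-(A[3]-A[0])[0],(A[3]-A[0])[1]),np.arctan2(-(A[2]-A[1])[0],(A[2]-A[1])[1]))
# far edge of granite fitted by eye
corners(im,[(50,150),(60,198),(153,590),(153,590)],190,130,5,.062)
```

```text
[[0.1415, -0.0641], [0.049, -0.0615], [0.0509, 0.0606], [0.1392, 0.062]] c [ 0.0952 -0.0008] sides [0.1261, 0.0925, 0.1221, 0.0884]
angles 0.01797069634456326 -0.015180650688574243
[[0.1211, -0.1929], [0.1222, -0.1469], [0.1244, 0.1665], [0.1244, 0.1665]] c [ 0.123  -0.0017] sides [0.3595, 0.0461, 0.3134, 0.0]
```

Side view and dead reckoning agree on an overhang of about 18 mm, so it needs another 12 mm.

>>> send_rows(
  deltas=[
    {"dp": [0.016,0.0045,0],"rotation": [0,0,0]},
    {"dp": [0.032,0.009,0],"rotation": [0,0,0]},
    {"dp": [0.048,0.0135,0],"rotation": [0,0,0]},
    {"dp": [0.064,0.018,0],"rotation": [0,0,0]},
    {"dp": [0.08,0.022,0],"rotation": [0,0,0]},
    {"dp": [0.096,0.027,0],"rotation": [0,0,0]},
    {"dp": [0.096,0.027,0],"rotation": [0,0,0]},
    {"dp": [0.096,0.027,0],"rotation": [0,0,0]},
  ],
)

```text
clock: 15.47
position: [0.63, 0.016, 0.0509]
ee_rot: [0.0, 0.991, 0.134, 0.001]
contact_force: [0.2, -1.2, 0.7]
width: 0.0597
```

>>> send_rows(
  deltas=[
    {"dp": [-0.1,-0.028,0],"rotation": [0,0,0]},
    {"dp": [-0.25,-0.07,0],"rotation": [0,0,0]},
    {"dp": [-0.4,-0.11,0.2],"rotation": [0,0,0]},
    {"dp": [-0.6,-0.17,0.6],"rotation": [0,0,0]},
    {"dp": [-0.8,-0.22,0.9],"rotation": [0,0,0]},
    {"dp": [-1,-0.28,1],"rotation": [0,0,0]},
    {"dp": [-1,-0.28,1],"rotation": [0,0,0]},
  ],
)

```text
clock: 16.05
position: [0.5078, -0.0187, 0.1763]
ee_rot: [0.002, 0.991, 0.134, 0.003]
contact_force: [-0.4, -0.3, -0.1]
width: 0.06
```

>>> send_rows(
  deltas=[
    {"dp": [-0.3,0,0.3],"rotation": [0,0,0]},
    {"dp": [-0.6,0,0.6],"rotation": [0,0,0]},
    {"dp": [-1,0,1],"rotation": [0,0,0]},
    {"dp": [-1,0,1],"rotation": [0,0,0]},
    {"dp": [-1,0,1],"rotation": [0,0,0]},
    {"dp": [-1,0,1],"rotation": [0,0,0]},
  ],
)

```text
clock: 16.55
position: [0.3901, -0.0178, 0.2929]
ee_rot: [0.001, 0.991, 0.134, 0.003]
contact_force: [0.3, -1.0, -0.1]
width: 0.0598
```

Run:
```python
from h import *
s=monitor.get_state();print(s["position"],s["contact_force"])
for n in("top","side"):
    im=eyes.get_image(n); pickle.dump(im,open(n+"10.pkl","wb"))
    c=im["color"][:,:,::-1]; c=c[110:230,180:320] if n=="top" else c[130:250,190:330]
    cv2.imwrite("pics/%s10.png"%n,cv2.resize(c,None,fx=5,fy=5,interpolation=cv2.INTER_CUBIC)[:600])
```

```text
[ 0.39014596 -0.0177574   0.29288258] [ 0.27535767 -1.02881157 -0.11778791]
```

View pics/side10.png

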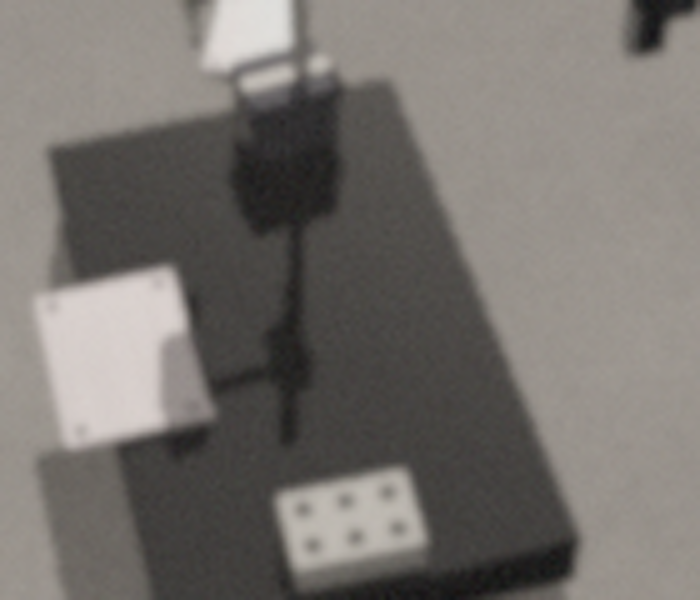

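View pics/top10.png

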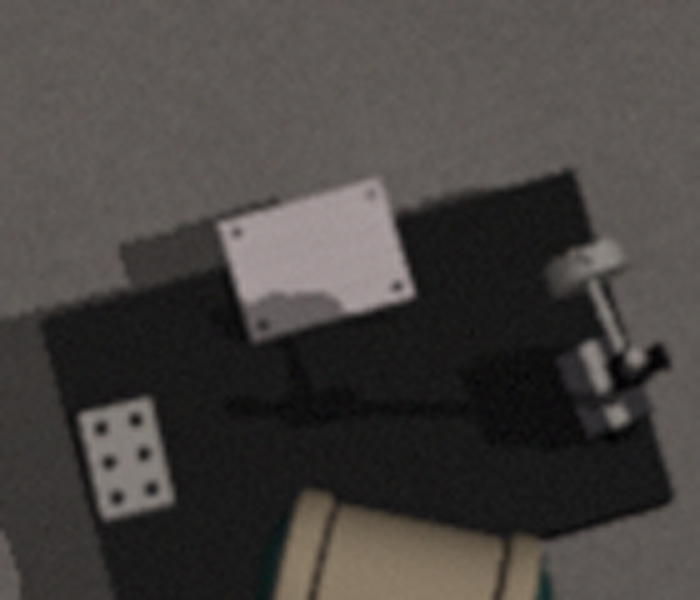

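Both views show the plate clear of the arm and overhanging. Its corners in the top crop are (218,222), (382,178), (414,297) and (255,343), and the granite's far edge runs from (42,317) to (574,172).

Run:
```python
from h import *
an=lambda a,b: np.arctan2(-(b-a)[0],(b-a)[1])
for n,pts,g in(("top",[(382,178),(414,297),(255,343),(218,222)],[(574,170),(42,315)]),("side",[(35,295),(175,265),(216,412),(70,447)],[(50,150),(153,590)])):
    im=pickle.load(open(n+"10.pkl","rb")); ox,oy=(180,110) if n=="top" else (190,130)
    A=corners(im,pts,ox,oy,5)
    G=corners(im,g*2,ox,oy,5,.062)[:2]
    f=(A[0]+A[3])/2; t=(f[1]-G[0][1])/(G[1][1]-G[0][1]); e=G[0][0]+t*(G[1][0]-G[0][0])
    print(n,"angles front,rear",an(A[0],A[3]),an(A[1],A[2]),"edge",an(*G),"overhang",f[0]-e,"vs rear",A[1:3,0].mean()+.09-e,"vs centre",A[:,0].mean()+.045-e)
    P=cloud(im); cc=np.mean(pts,0)/5+[ox,oy]; u,v=int(cc[0]),int(cc[1]); print("z",np.median(P[v-3:v+4,u-3:u+4,2]))
    # other objects: compare boxes with start
    i0=pickle.load(open(n+"0.pkl","rb"))
    im2=eyes.get_image(n)
    for k in("gauge_stand","setup_block","brake_unit","screwdriver"):
        r=models.find_in(k,im2); print(k,[(np.round(d["box"]),round(d["score"],2)) for d in r][:1])
print(monitor.get_state()["clock"])
```

```text
[[0.1535, -0.0641], [0.0633, -0.0616], [0.0628, 0.0561], [0.1551, 0.0577]] c [ 0.1087 -0.003 ] sides [0.1218, 0.0902, 0.1177, 0.0924]
[[0.1223, -0.1994], [0.1263, 0.1972], [0.1223, -0.1994], [0.1263, 0.1972]] c [ 0.1243 -0.0011] sides [0.3966, 0.3966, 0.3966, 0.3966]
top angles front,rear -0.013570603851139408 0.004246652051704231 edge -0.01024914666505641 overhang 0.030004882975243313 vs rear 0.028736681388407764 vs centre 0.02937078218182551
z 0.06793394427795892
gauge_stand [(array([288., 159., 312., 199.]), 0.91)]
setup_block [(array([195., 188., 214., 212.]), 0.65)]
brake_unit [(array([122., 222., 153., 250.]), 0.74)]
screwdriver [(array([369., 232., 383., 259.]), 0.71)]
[[0.1529, -0.0631], [0.0603, -0.0622], [0.0613, 0.0591], [0.1524, 0.0597]] c [ 0.1067 -0.0016] sides [0.1228, 0.0926, 0.1213, 0.0911]
[[0.1211, -0.1929], [0.1244, 0.1665], [0.1211, -0.1929], [0.1244, 0.1665]] c [ 0.1227 -0.0132] sides [0.3595, 0.3595, 0.3595, 0.3595]
side angles front,rear 0.003710161257346789 -0.008142178207704135 edge -0.009087058095399114 overhang 0.029796547993768407 vs rear 0.027947181425531875 vs centre 0.02887186470965014
z 0.06813930557262686
gauge_stand [(array([220., 108., 256., 161.]), 0.76)]
setup_block [(array([246., 227., 275., 250.]), 0.76)]
brake_unit [(array([284., 308., 325., 353.]), 0.75)]
screwdriver [(array([286., 111., 304., 118.]), 0.65)]
17.15
```

Both cameras put the overhang at about 29–30 mm, square within about 0.02 rad and flat at the right height. The other objects haven't moved and the arm is clear, so I'll hand it in.

```bash
python3 -c "
from rig import manip; print(manip.sign_off())"
```

```text
the job is handed in; nothing more can be done
None
```

The cover plate now sticks out about 29 mm over the granite's far long edge, square with it, and I handed the job in at about 17 s of the 48 s.

I set the fingers about 60 mm apart and held the tips about 2 mm above the granite. One straight push along the granite's x axis turned the plate square and slid it out, and then I backed the arm off clear of everything.

| Last check | Top camera | Side camera | Allowed |
|---|---|---|---|
| Overhang | 28.7–30.0 mm | 27.9–29.8 mm | 22–38 mm |
| Angle to the granite's edge | within about 0.015 rad | within about 0.015 rad | below 0.10 rad |
| Plate's top surface | z = 0.068 m | z = 0.068 m | about 0.068 m if lying flat |

- **Other objects:** The gauge stand, block, brake unit and screwdriver are where they started. The network's boxes for them shifted by at most a few pixels, except one end of the screwdriver's side-view box. That shifted about 9 pixels while its middle stayed put, and the arm never came near it.
- **Fingertip reach:** The tips touched the granite with the TCP at z = 0.0486 m, below the granite top. They therefore stood about 13 mm behind the TCP, where I had expected them up to 19 mm ahead, and finding contact by force took about 7 s.
- **No verdict:** The sign-off call reports no result, so these camera measurements are the only evidence.

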